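# Rack the pillar posts in order of height

## Robot

A 6-joint arm with a two-finger parallel gripper is mounted at the origin on a cart in front of the work surface, level with it; the furniture and walls round the work are solid. World frame = base frame: x ahead of the robot, y to its left, z up, the work surface at z = 0. Lengths are in m, angles in degrees, forces in N, time in s.
With the tool pointing down it reaches from about 0.25 to 0.725 m from the base axis. Payload 9.7 kg.
Tool frame: the origin (TCP) lies at the very end of the fingers, on their centre line; the grasp point (between the pads) lies 19 mm behind it (bot.hold_point_z is the distance from the TCP to the grasp point, in m); z points along the fingers, y is the line along which they close (so a half turn about z gives the same grasp; the last joint's range is limited). The gripper opens to 85 mm and grips with 20 to 120 N. Pads are 22 mm wide; open, the fingers measure 114 mm over their backs; the gripper's body (76 mm by 85 mm) begins 54 mm behind the grasp point. The pads swing forward as they close: fully open they stand 13 mm farther back than shut.
Start: joints at [-69.5, 4.979, 10.078, 95.1, 0, 90], TCP at [0.193, -0.515, 0.231] pointing down, gripper open.
Joint ranges: [-179.16, 179.16], [-48.56, 103.87], [-65.8, 70.77], [-126.05, 130.52], [-82.76, 87.17], [-180, 180]. Speed limits (degrees/s): [127.2, 127.2, 147.25, 180, 180, 180].

## Interface

Orientations are given as [roll, pitch, yaw] about the fixed x, y, z axes, in that order (R = Rz(yaw) Ry(pitch) Rx(roll)).
In Python, from workcell import bot gives the robot as it stands.
- The arm moves only by the tool play_rows, never from a script. Its argument "targets" is a list of rows, each an object with "grip": the closure in counts, from 0 (fully open) to 255 (shut); "linear": the shift along the world's x, y, z in cm, a list of three; "delta_rot": the turn, a rotation vector about the world's x, y, z in rad, a list of three. A call has 1 to 10 rows; each row is the pose to reach, as a shift and turn from the pose commanded when the call began; what a row does not reach only later rows make up. A row lasts 1/10 s, in which the tool goes at most 50 mm and 8.59 degrees, less where a joint would pass 70% of its speed; a pose out of reach is approached as far as the arm can. A call with a gripper value outside its range is refused whole. The fingers move at their own pace and stop on an object; "force" is the grip in N (left out, the last holds). Time passes only in rows, so rows that repeat a pose let the fingers close. It gives the time, the measured TCP pose, the force, the opening and the grip force at its end, in the units of the state.
- bot.get_obs(): the state, without advancing time (a new reading comes with each control period).
- bot.camera(name): name is "side" or "top" or "wrist"; returns a dict with "color" (400x640x3 uint8, red, green, blue), "range_z" (400x640 float32, m along the optical axis (not along the pixel's ray), 0 where there is no reading), "fov_y" (degrees; the focal length in pixels is half the picture's height over the tangent of half this angle, whatever the lens; pixels are square), "cx", "cy" (the principal point, pixels), "world_to_cam" (4x4, takes a point from world to camera coordinates). Camera axes: x right, y up, looking along -z (the intrinsics and any distortion apply to the point x, -y, -z); pixel columns grow to the right and rows downward; lengths in m; the calibration is good to about 2 mm. A picture is of the moment at which its call begins.
- bot.job_done(): hands the job in; it is judged then, once.
Trained networks look in a picture, given as the dict that the camera call returned (one of the last four; its "shot" number tells which), for a name from the list of things; names that differ only in an ending like _2 or _b are one class to them, and where a whole thing is asked for, a point or a joint stands for the part that bears it (a point fixed in the world has none). Each returns a list of dicts, best first, with "conf" (0 to 1); they miss things now and then, are a little off and sometimes report something else, mostly with a low value. They report only what shows in the picture. A call takes as long as a camera call. They do not tell look-alikes from the thing itself.
- bot.search_frame(picture, target): "box" ([left, top, right, bottom] in pixels, round what is visible of it).
- bot.trace(picture, target): "pixels" (400x640 bool, what is visible of it) and "box" ([left, top, right, bottom] in pixels, round what is visible of it).
- bot.pinpoint(picture, target): "pixel" ([column, row] in pixels: a listed point, or the origin of a listed thing).
The state is a dict: "time": time; "q": joint angles; "qd": joint speeds; "joint_efforts": joint torques, N m; "ee_pos": TCP position; "tcp_rot": TCP orientation; "wrist_force": force on the tool from outside, world axes, zero at the start; "torque": the same for the moment, N m; "opening": finger opening in m; "grasp_force": force on a finger pad.
Only numpy, scipy, OpenCV 4.12 (cv2) and the standard library are available. Lean on these libraries where they do the work, as an engineer would, in place of code of your own. Each camera call takes 0.05 s, during which the arm holds its last target. There are 200 camera calls.

## Task

Put the four dark steel pillar posts back into the recesses of the post rack, in order of height: the shortest in the recess next to the orange end of the rack, each next one taller, and the tallest at the grey end. Stand every post upright on the floor of its recess, and leave the mug where it is.

Things in the scene. Friction and masses are not known exactly. Their poses are not given: they have to be found in the camera images.
- post_28: the shortest of four loose round dark-steel pillar posts, standing upright: 25 mm diameter, 28 mm tall, thin brass rings near foot and top, small brass dot on top. Origin: centre of its underside; z up its axis.
- post_45: the second shortest of four loose round dark-steel pillar posts, standing upright: 25 mm diameter, 45 mm tall, thin brass rings near foot and top, small brass dot on top. Origin: centre of its underside; z up its axis.
- post_62: the second tallest of four loose round dark-steel pillar posts, standing upright: 25 mm diameter, 62 mm tall, thin brass rings near foot and top, small brass dot on top. Origin: centre of its underside; z up its axis.
- post_80: the tallest of four loose round dark-steel pillar posts, standing upright: 25 mm diameter, 80 mm tall, thin brass rings near foot and top, small brass dot on top. Origin: centre of its underside; z up its axis.
- seat_a: the first (leftmost, largest y) from the left of four round black rubber-floored recesses in one row, 75 mm apart, in the fixed grey post rack (plate 66 x 300 mm, top 10 mm above the worktop; the row runs left-right, turned up to 0.25 rad). Recess 44 mm across, its rubber floor is 5 mm above the worktop, 5 mm below the plate's top. Origin: centre of the recess, 3 mm above the worktop (2 mm below the rubber floor); its y axis runs along the row to the left.
- seat_b: the second from the left of four round black rubber-floored recesses in one row, 75 mm apart, in the fixed grey post rack (plate 66 x 300 mm, top 10 mm above the worktop; the row runs left-right, turned up to 0.25 rad). Recess 44 mm across, its rubber floor is 5 mm above the worktop, 5 mm below the plate's top. Origin: centre of the recess, 3 mm above the worktop (2 mm below the rubber floor); its y axis runs along the row to the left.
- seat_c: the third from the left of four round black rubber-floored recesses in one row, 75 mm apart, in the fixed grey post rack (plate 66 x 300 mm, top 10 mm above the worktop; the row runs left-right, turned up to 0.25 rad). Recess 44 mm across, its rubber floor is 5 mm above the worktop, 5 mm below the plate's top. Origin: centre of the recess, 3 mm above the worktop (2 mm below the rubber floor); its y axis runs along the row to the left.
- seat_d: the fourth (rightmost, smallest y) from the left of four round black rubber-floored recesses in one row, 75 mm apart, in the fixed grey post rack (plate 66 x 300 mm, top 10 mm above the worktop; the row runs left-right, turned up to 0.25 rad). Recess 44 mm across, its rubber floor is 5 mm above the worktop, 5 mm below the plate's top. Origin: centre of the recess, 3 mm above the worktop (2 mm below the rubber floor); its y axis runs along the row to the left.
- orange_end: the orange end cap of the rack, 66 x 24 x 10 mm with two screws, level with the plate, fixed; it is either at the left end or at the right end of the row (its centre is about 50 mm from the centre of the end recess), the other end has an equal cap in grey. Origin: centre of its underside.
- mug: white dotted mug, 78 x 114 x 93 mm (with handle), standing to the right of the rack; bystander. Origin: centre of its underside.
There are look-alikes about, which are no part of the job. Leave any blue or pink look-alike of the orange_end alone.

How it is judged:
By the outcome, as a careful person would: the job done as asked, in the order asked, and still so for the second after the job is handed in, with the robot touching nothing.
It also fails if it takes over 104 s, if anything falls off the work surface, if the arm or the gripper's body presses on something with over 40 N, if the wrist force passes 120 N, or if a joint passes its speed limit or range.

## Working session

There is one attempt and no reset: what is moved stays moved. The work goes in short steps, Python scripts to look and compute and a tool call to move; the robot and the scene stay as the last step left them, time stands still between calls to the robot, and variables do not carry over. Pictures are saved under pics/ and viewed, at most 14 in all, crops included, and the job is handed in when it is done.

Besides the shell and the picture viewer there is one more tool, called after "Emit:" by a JSON object that holds its "op" and its "data", one argument or row to a line. play_rows: Moves the arm, as the interface text tells. Its arguments: {"type":"object","properties":{"targets":{"type":"array","items":{"type":"object","properties":{"grip":{"type":"number"},"linear":{"type":"array","items":{"type":"number"}},"delta_rot":{"type":"array","items":{"type":"number"}}}}},"force":{"type":"number"}},"required":["targets"]}

```bash
mkdir -p pics; ls
cat > h.py <<'E'
import numpy as np, cv2
from workcell import bot
def f(p): return 200/np.tan(np.radians(p["fov_y"])/2)
def world(p,z=None):
    # per-pixel world points from range
    v,u=np.mgrid[0:400,0:640]; d=p["range_z"]; F=f(p)
    c=np.stack([(u-p["cx"])/F*d,-(v-p["cy"])/F*d,-d,np.ones_like(d)],-1)
    return (c@np.linalg.inv(p["world_to_cam"]).T)[...,:3]
def save(p,n): cv2.imwrite(f"pics/{n}.png",p["color"][...,::-1])
E
python3 - <<'E'
from h import *
print(bot.get_obs())
for n in("top","side"):
    p=bot.camera(n); save(p,n+"0"); np.savez(n+"0.npz",**{k:v for k,v in p.items()})
    print(n,{k:v for k,v in p.items() if k not in("color","range_z")})
    W=world(p)
    for t in["post_28","post_45","post_62","post_80","seat_a","orange_end","mug"]:
        for r in bot.search_frame(p,t)[:6]:
            b=np.array(r["box"]);c=((b[:2]+b[2:])/2).astype(int)
            print(t,round(r["conf"],2),b.round(),W[c[1],c[0]].round(3))
E
```

```text
pics
{'time': 0.0, 'q': array([-6.94997479e+01,  5.01274457e+00,  1.00351805e+01,  9.50988754e+01,
       -6.88245839e-05,  9.00007604e+01]), 'qd': array([-0.02477733,  0.13290047,  0.07761663,  0.02027355,  0.01860406,
        0.05378891]), 'joint_efforts': array([-1.80939227e-03, -5.20388353e+01,  4.64802289e+01,  1.62363611e-02,
       -1.83755737e-04,  7.50273699e-06]), 'ee_pos': array([ 0.19253971, -0.51496491,  0.23057379]), 'tcp_rot': array([-1.79923560e+02,  6.98389764e-05,  2.04994918e+01]), 'wrist_force': array([-0.58173961,  0.74738493, -0.69776752]), 'torque': array([-0.01402274, -0.0130844 , -0.00787786]), 'grasp_force': 0.0, 'opening': 0.08518429812200747}
top {'fov_y': 46.43575784993354, 'cx': 323.43518077645564, 'cy': 205.2763530083872, 'world_to_cam': array([[-0.02462577, -0.99964902,  0.00976774, -0.0263777 ],
       [ 0.98647176, -0.02271481,  0.16234994, -0.62820963],
       [-0.16207108,  0.0136336 ,  0.9866849 , -1.14126514],
       [ 0.        ,  0.        ,  0.        ,  1.        ]]), 'shot': 1}
post_28 0.67 [393. 264. 409. 275.] [ 0.461 -0.225  0.078]
post_2
[... 1801 characters left out ...]
 0.459 -0.225  0.046]
post_62 0.58 [375. 297. 387. 319.] [0.44  0.18  0.017]
post_80 0.84 [388. 226. 407. 256.] [0.445 0.025 0.039]
post_80 0.82 [391. 194. 402. 217.] [ 0.47  -0.095  0.032]
post_80 0.59 [405. 153. 420. 187.] [ 0.459 -0.225  0.046]
post_80 0.58 [375. 297. 387. 319.] [0.44  0.18  0.017]
seat_a 0.68 [283. 245. 302. 260.] [0.64  0.082 0.004]
seat_a 0.68 [320. 212. 337. 218.] [ 0.608 -0.052  0.005]
seat_a 0.55 [300. 227. 322. 235.] [0.629 0.008 0.004]
orange_end 0.96 [234. 284. 274. 308.] [0.662 0.213 0.01 ]
orange_end 0.56 [230. 202. 263. 208.] [ 0.792 -0.026  0.009]
orange_end 0.54 [286. 169. 312. 186.] [ 0.719 -0.168  0.01 ]
mug 0.7 [340. 130. 386. 182.] [ 0.575 -0.207  0.071]
```

Run:
```python
import cv2
a=cv2.imread("pics/top0.png")[120:310,200:460]; cv2.imwrite("pics/top0c.png",cv2.resize(a,(780,570),interpolation=cv2.INTER_CUBIC))
a=cv2.imread("pics/side0.png")[110:340,200:460]; cv2.imwrite("pics/side0c.png",cv2.resize(a,(678,600),interpolation=cv2.INTER_CUBIC))
```

```text
(no output)
```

View pics/top0c.png

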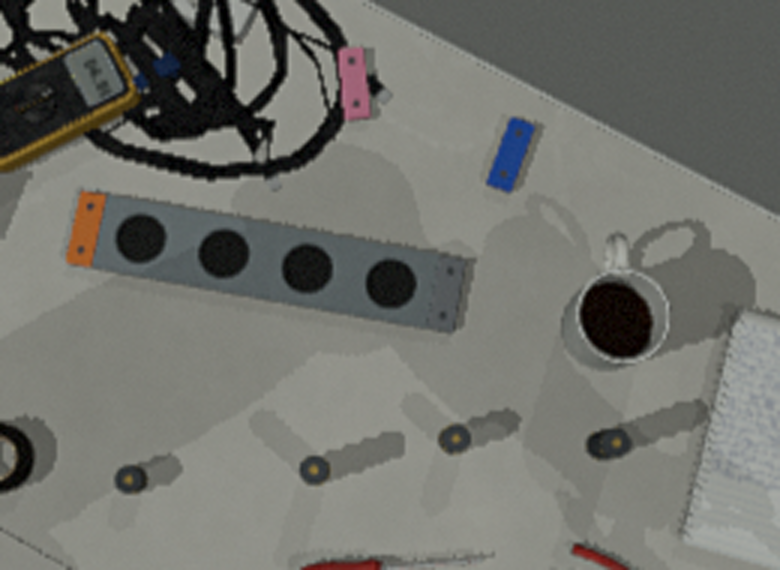

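View pics/side0c.png

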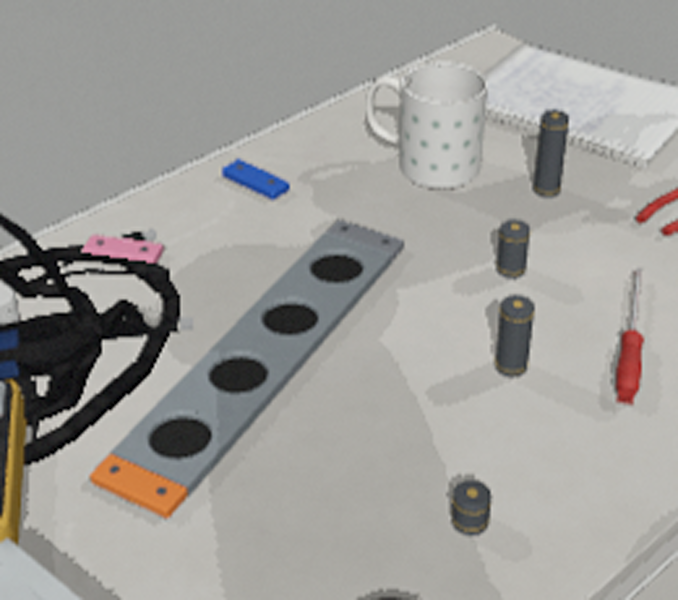

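The orange cap is at crop pixel (85,230) in the top view, at the rack's left end. The pink (355,83) and blue (515,155) blocks are loose look-alikes. So from left to right the order is a=28, b=45, c=62, d=80. In the same view the posts stand at (130,480)=28, (315,468)=62, (455,438)=45 and (610,442)=80.

Run:
```python
from h import *
def proj(p,P):
    c=p["world_to_cam"]@np.append(P,1); F=f(p); return np.array([p["cx"]+F*c[0]/-c[2],p["cy"]-F*c[1]/-c[2]])
def ray(p,u,z):
    F=f(p); R=p["world_to_cam"][:3,:3]; t=p["world_to_cam"][:3,3]; o=-R.T@t
    d=R.T@np.array([(u[0]-p["cx"])/F,-(u[1]-p["cy"])/F,-1]); return o+d*(z-o[2])/d[2]
P={28:(.446,.17),62:(.445,.025),45:(.47,-.095),80:(.46,-.225)}
for n in("top","side"):
    p=dict(np.load(n+"0.npz")); W=world(p)
    for h,c in P.items():
        m=(np.hypot(W[...,0]-c[0],W[...,1]-c[1])<.04)&(p["range_z"]>0)&(W[...,2]>.008)
        Q=W[m]; zt=np.percentile(Q[:,2],95)
        T=Q[Q[:,2]>h/1000-.005]; 
        # brass dot/silhouette: fit by axis: centroid of top points
        tb=(T.min(0)+T.max(0))/2
        print(n,h,len(Q),"zt",zt.round(3),"topmean",T.mean(0).round(4),"mid",tb.round(4))
    # seats: dark blobs on plate
    g=p["color"].max(-1)
    m=((g<60)&(np.abs(W[...,2]-.005)<.012)&(W[...,0]>.58)&(W[...,0]<.7)&(W[...,1]>-.1)&(W[...,1]<.2)).astype(np.uint8)
    k,l,s,ce=cv2.connectedComponentsWithStats(m)
    for i in range(1,k):
        if s[i,4]>40: print(n,"seat",s[i],ray(p,ce[i],.007).round(4))
```

```text
top 28 85 zt 0.032 topmean [0.4445 0.1681 0.0275] mid [0.4451 0.1686 0.0289]
top 62 83 zt 0.064 topmean [0.4484 0.0105 0.0611] mid [0.4485 0.0101 0.061 ]
top 45 84 zt 0.048 topmean [ 0.4719 -0.1085  0.0445] mid [ 0.4718 -0.1086  0.0449]
top 80 125 zt 0.083 topmean [ 0.4641 -0.236   0.0796] mid [ 0.464  -0.2357  0.0804]
top seat [239 192  16  16 208] [0.6559 0.1622 0.007 ]
top seat [266 197  17  16 212] [0.6407 0.089  0.007 ]
top seat [294 201  17  17 217] [0.6256 0.0154 0.007 ]
top seat [322 206  17  17 218] [ 0.6104 -0.058   0.007 ]
side 28 229 zt 0.028 topmean [0.4436 0.1713 0.0265] mid [0.4437 0.17   0.0262]
side 62 347 zt 0.062 topmean [0.4475 0.0139 0.0605] mid [0.4475 0.0136 0.06  ]
side 45 209 zt 0.044 topmean [ 0.4709 -0.1055  0.0431] mid [ 0.4715 -0.1059  0.0432]
side 80 318 zt 0.079 topmean [ 0.4632 -0.2338  0.0779] mid [ 0.4636 -0.2359  0.0776]
side seat [319 208  20  10 149] [ 0.609  -0.0577  0.007 ]
side seat [301 227  21  11 178] [0.6238 0.0159 0.007 ]
side seat [281 247  21  13 209] [0.6389 0.0892 0.007 ]
side seat [258 271  23  14 261] [0.6542 0.1624 0.007 ]
```

Emit:
{"op": "play_rows", "data": {
  "targets": [
    {"grip": 90, "linear": [27.1, 27.9, -3], "delta_rot": [0, 0, 1.009]},
    {"grip": 90, "linear": [27.1, 27.9, -3], "delta_rot": [0, 0, 1.009]},
    {"grip": 90, "linear": [27.1, 27.9, -3], "delta_rot": [0, 0, 1.009]},
    {"grip": 90, "linear": [27.1, 27.9, -3], "delta_rot": [0, 0, 1.009]},
    {"grip": 90, "linear": [27.1, 27.9, -3], "delta_rot": [0, 0, 1.009]},
    {"grip": 90, "linear": [27.1, 27.9, -3], "delta_rot": [0, 0, 1.009]},
    {"grip": 90, "linear": [27.1, 27.9, -3], "delta_rot": [0, 0, 1.009]},
    {"grip": 90, "linear": [27.1, 27.9, -3], "delta_rot": [0, 0, 1.009]},
    {"grip": 90, "linear": [27.1, 27.9, -3], "delta_rot": [0, 0, 1.009]},
    {"grip": 90, "linear": [27.1, 27.9, -3], "delta_rot": [0, 0, 1.009]}
  ],
  "force": 40
}}

```text
time: 1.8
ee_pos: [0.464, -0.2355, 0.2011]
tcp_rot: [-180.0, 0.0, 78.4]
wrist_force: [-0.9, -0.3, -0.4]
opening: 0.0552
grasp_force: 0.0
```

Run:
```python
from h import *
o=bot.get_obs(); print(o["ee_pos"].round(4),o["tcp_rot"].round(2),o["opening"],o["q"].round(1))
p=bot.camera("wrist"); save(p,"w1"); W=world(p)
m=(p["range_z"]>0)&(abs(W[...,2]-.08)<.006)&(np.hypot(W[...,0]-.464,W[...,1]+.236)<.03)
Q=W[m]; print(len(Q),Q.mean(0).round(4),Q.min(0).round(4),Q.max(0).round(4))
```

```text
[ 0.464  -0.2355  0.2011] [-1.7997e+02  1.0000e-02  7.8430e+01] 0.05522478940330635 [-26.9   0.4   2.   91.6  -0.   74.7]
818 [ 0.4652 -0.2362  0.0808] [ 0.4529 -0.25    0.0743] [ 0.4776 -0.2247  0.0831]
```

View pics/w1.png

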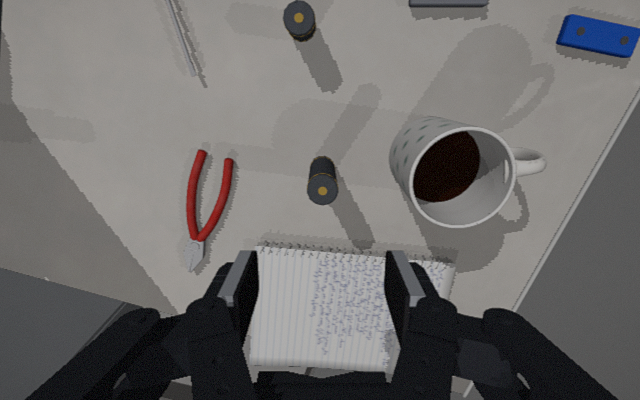

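The wrist view shows post 80's top at (322,190), between the pliers and the mug, and it agrees with the estimate to about 1 mm. I'll descend and grasp it.

Emit:
{"op": "play_rows", "data": {
  "targets": [
    {"grip": 90, "linear": [0.1, 0, -4], "delta_rot": [0, 0, 0]},
    {"grip": 90, "linear": [0.1, 0, -8], "delta_rot": [0, 0, 0]},
    {"grip": 90, "linear": [0.1, 0, -12], "delta_rot": [0, 0, 0]},
    {"grip": 90, "linear": [0.1, 0, -15], "delta_rot": [0, 0, 0]},
    {"grip": 90, "linear": [0.1, 0, -17], "delta_rot": [0, 0, 0]},
    {"grip": 90, "linear": [0.1, 0, -17], "delta_rot": [0, 0, 0]},
    {"grip": 140, "linear": [0.1, 0, -17], "delta_rot": [0, 0, 0]},
    {"grip": 200, "linear": [0.1, 0, -17], "delta_rot": [0, 0, 0]},
    {"grip": 230, "linear": [0.1, 0, -17], "delta_rot": [0, 0, 0]},
    {"grip": 230, "linear": [0.1, 0, -17], "delta_rot": [0, 0, 0]}
  ]
}}

```text
time: 2.85
ee_pos: [0.4653, -0.2369, 0.0331]
tcp_rot: [179.9, 0.1, 78.3]
wrist_force: [-1.6, -0.8, 6.6]
opening: 0.0229
grasp_force: 39.4
```

Emit:
{"op": "play_rows", "data": {
  "targets": [
    {"grip": 230, "linear": [0, 0, 0], "delta_rot": [0, 0, 0]},
    {"grip": 230, "linear": [0, 0, 0], "delta_rot": [0, 0, 0]},
    {"grip": 230, "linear": [0, 0, 0.5], "delta_rot": [0, 0, 0]},
    {"grip": 230, "linear": [0, 0, 2], "delta_rot": [0, 0, 0]},
    {"grip": 230, "linear": [0, 0, 4], "delta_rot": [0, 0, 0]},
    {"grip": 230, "linear": [0, 0, 7], "delta_rot": [0, 0, 0]},
    {"grip": 230, "linear": [0, 0, 9], "delta_rot": [0, 0, 0]},
    {"grip": 230, "linear": [0, 0, 9], "delta_rot": [0, 0, 0]}
  ]
}}

```text
time: 3.65
ee_pos: [0.4661, -0.2368, 0.1253]
tcp_rot: [179.7, 0.1, 78.3]
wrist_force: [0.5, -0.0, -2.4]
opening: 0.0234
grasp_force: 39.3
```

Emit:
{"op": "play_rows", "data": {
  "targets": [
    {"grip": 230, "linear": [2.5, 3, 0], "delta_rot": [0, 0, 0]},
    {"grip": 230, "linear": [5, 6.2, 0], "delta_rot": [0, 0, 0]},
    {"grip": 230, "linear": [7.5, 9.2, 0], "delta_rot": [0, 0, 0]},
    {"grip": 230, "linear": [10, 12.3, 0], "delta_rot": [0, 0, 0]},
    {"grip": 230, "linear": [12.5, 15.3, 0], "delta_rot": [0, 0, 0]},
    {"grip": 230, "linear": [14.5, 17.8, 0], "delta_rot": [0, 0, 0]},
    {"grip": 230, "linear": [14.5, 17.8, 0], "delta_rot": [0, 0, 0]},
    {"grip": 230, "linear": [14.5, 17.8, 0], "delta_rot": [0, 0, 0]},
    {"grip": 230, "linear": [14.5, 17.8, 0], "delta_rot": [0, 0, 0]}
  ]
}}

```text
time: 4.55
ee_pos: [0.609, -0.0586, 0.1208]
tcp_rot: [-179.9, 0.0, 78.3]
wrist_force: [0.3, -0.1, -1.4]
opening: 0.023
grasp_force: 39.7
```

Run:
```python
from h import *
o=bot.get_obs(); print(o["ee_pos"].round(4),o["tcp_rot"].round(2),o["opening"],o["grasp_force"],o["wrist_force"].round(1))
p=bot.camera("side"); save(p,"s1"); W=world(p)
e=o["ee_pos"]
m=(p["range_z"]>0)&(np.hypot(W[...,0]-e[0],W[...,1]-e[1])<.02)&(W[...,2]>.03)
Q=W[m]; print(len(Q),"lowest",np.sort(Q[:,2])[:8].round(4)); L=Q[Q[:,2]<np.min(Q[:,2])+.02]; print(L.mean(0).round(4))
a=p["color"][60:300,220:460,::-1]; cv2.imwrite("pics/s1c.png",cv2.resize(a,(600,600),interpolation=cv2.INTER_CUBIC))
```

```text
[ 0.609  -0.0586  0.1208] [-1.7994e+02  2.0000e-02  7.8290e+01] 0.022988523112471824 39.6990305185318 [ 0.3 -0.1 -1.4]
786 lowest [0.0863 0.087  0.0873 0.0874 0.088  0.088  0.0881 0.089 ]
[ 0.6053 -0.0489  0.0964]
```

View pics/s1c.png

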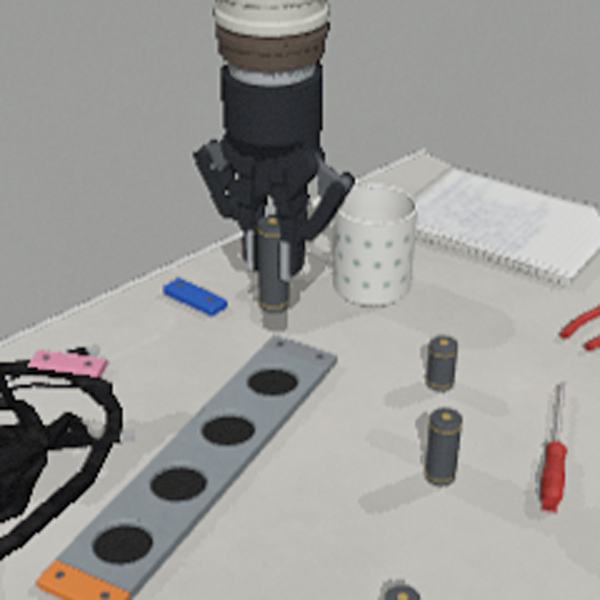

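Post 80 is held upright. Its foot is at about z=0.087, 33–34 mm below the TCP, and it is over recess d. I'll lower it into the recess.

Emit:
{"op": "play_rows", "data": {
  "targets": [
    {"grip": 230, "linear": [0, 0, -2], "delta_rot": [0, 0, 0]},
    {"grip": 230, "linear": [0, 0, -4], "delta_rot": [0, 0, 0]},
    {"grip": 230, "linear": [0, 0, -5.5], "delta_rot": [0, 0, 0]},
    {"grip": 230, "linear": [0, 0, -6.7], "delta_rot": [0, 0, 0]},
    {"grip": 230, "linear": [0, 0, -7.5], "delta_rot": [0, 0, 0]},
    {"grip": 230, "linear": [0, 0, -8], "delta_rot": [0, 0, 0]},
    {"grip": 230, "linear": [0, 0, -8.2], "delta_rot": [0, 0, 0]},
    {"grip": 230, "linear": [0, 0, -8.3], "delta_rot": [0, 0, 0]},
    {"grip": 230, "linear": [0, 0, -8.3], "delta_rot": [0, 0, 0]},
    {"grip": 230, "linear": [0, 0, -8.3], "delta_rot": [0, 0, 0]}
  ]
}}

```text
time: 5.6
ee_pos: [0.6099, -0.0581, 0.0388]
tcp_rot: [180.0, -0.0, 78.3]
wrist_force: [0.3, -0.9, -2.4]
opening: 0.0235
grasp_force: 39.7
```

Emit:
{"op": "play_rows", "data": {
  "targets": [
    {"grip": 230, "linear": [0, 0, -0.1], "delta_rot": [0, 0, 0]},
    {"grip": 230, "linear": [0, 0, -0.1], "delta_rot": [0, 0, 0]},
    {"grip": 230, "linear": [0, 0, -0.1], "delta_rot": [0, 0, 0]}
  ]
}}

```text
time: 5.9
ee_pos: [0.61, -0.0582, 0.0381]
tcp_rot: [179.9, -0.0, 78.3]
wrist_force: [-1.5, -0.5, 5.4]
opening: 0.023
grasp_force: 40.3
```

Emit:
{"op": "play_rows", "data": {
  "targets": [
    {"grip": 170, "linear": [0, 0, 0], "delta_rot": [0, 0, 0]},
    {"grip": 130, "linear": [0, 0, 0], "delta_rot": [0, 0, 0]},
    {"grip": 90, "linear": [0, 0, 0], "delta_rot": [0, 0, 0]},
    {"grip": 90, "linear": [0, 0, 0], "delta_rot": [0, 0, 0]},
    {"grip": 90, "linear": [0, 0, 3], "delta_rot": [0, 0, 0]},
    {"grip": 90, "linear": [0, 0, 7], "delta_rot": [0, 0, 0]},
    {"grip": 90, "linear": [0, 0, 11], "delta_rot": [0, 0, 0]},
    {"grip": 90, "linear": [0, 0, 12], "delta_rot": [0, 0, 0]}
  ]
}}

```text
time: 6.7
ee_pos: [0.6111, -0.0583, 0.1624]
tcp_rot: [179.6, -0.0, 78.3]
wrist_force: [-0.5, 0.0, -0.7]
opening: 0.055
grasp_force: 0.0
```

Run:
```python
from h import *
o=bot.get_obs(); print(o["ee_pos"].round(4),o["tcp_rot"].round(2),o["opening"],o["wrist_force"].round(1))
for n in("wrist","side"):
    p=bot.camera(n); save(p,n+"2"); W=world(p)
    for h,c in {85:(.61,-.058),62:(.448,.012),45:(.4715,-.107),28:(.444,.1695)}.items():
        m=(p["range_z"]>0)&(np.hypot(W[...,0]-c[0],W[...,1]-c[1])<.022)&(abs(W[...,2]-h/1000)<.005)
        Q=W[m]
        if len(Q)>10: print(n,h,len(Q),((Q.min(0)+Q.max(0))/2).round(4),Q.mean(0).round(4))
a=p["color"][60:300,220:460,::-1]; cv2.imwrite("pics/s2c.png",cv2.resize(a,(600,600),interpolation=cv2.INTER_CUBIC))
```

```text
[ 0.6111 -0.0583  0.1624] [ 1.7963e+02 -4.0000e-02  7.8310e+01] 0.05495768044891915 [-0.5  0.  -0.7]
wrist 85 1114 [ 0.6102 -0.0583  0.0841] [ 0.6104 -0.0573  0.0858]
wrist 62 1175 [0.4495 0.0101 0.0611] [0.4512 0.0103 0.0626]
wrist 45 727 [ 0.4736 -0.1088  0.0439] [ 0.4745 -0.1077  0.0455]
side 85 77 [ 0.6083 -0.056   0.0831] [ 0.6076 -0.0547  0.0831]
side 62 103 [0.4474 0.0119 0.0602] [0.4472 0.0137 0.0601]
side 45 70 [ 0.4714 -0.1055  0.0429] [ 0.471  -0.1052  0.0431]
side 28 143 [0.4437 0.1704 0.0262] [0.4436 0.1711 0.0264]
```

View pics/s2c.png

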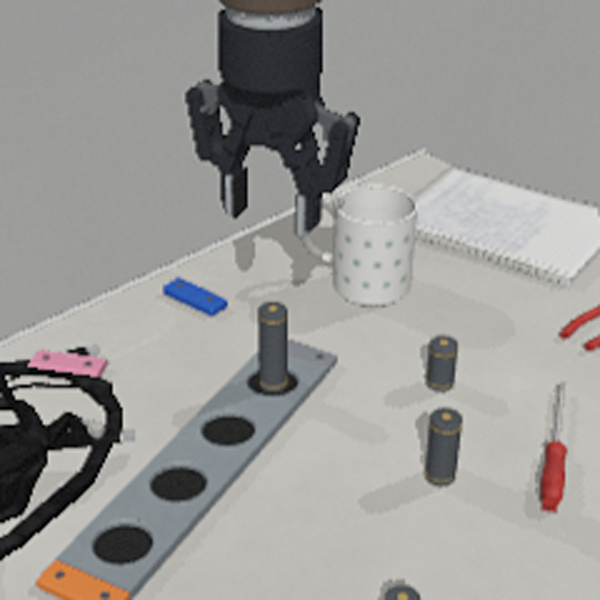

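Post 80 stands in recess d, at crop (272,345). Post 45 is next.

Emit:
{"op": "play_rows", "data": {
  "targets": [
    {"grip": 90, "linear": [-4, -1.5, 0], "delta_rot": [0, 0, 0]},
    {"grip": 90, "linear": [-8, -3, 0], "delta_rot": [0, 0, 0]},
    {"grip": 90, "linear": [-12, -4.5, -1], "delta_rot": [0, 0, 0]},
    {"grip": 90, "linear": [-13.7, -5, -3], "delta_rot": [0, 0, 0]},
    {"grip": 90, "linear": [-13.7, -5, -5], "delta_rot": [0, 0, 0]},
    {"grip": 90, "linear": [-13.7, -5, -8], "delta_rot": [0, 0, 0]},
    {"grip": 90, "linear": [-13.7, -5, -11], "delta_rot": [0, 0, 0]},
    {"grip": 90, "linear": [-13.7, -5, -13.2], "delta_rot": [0, 0, 0]},
    {"grip": 90, "linear": [-13.7, -5, -14.2], "delta_rot": [0, 0, 0]},
    {"grip": 90, "linear": [-13.7, -5, -14.2], "delta_rot": [0, 0, 0]}
  ]
}}

```text
time: 7.8
ee_pos: [0.471, -0.1078, 0.013]
tcp_rot: [-179.8, -0.0, 78.3]
wrist_force: [-0.8, 0.0, -0.5]
opening: 0.0553
grasp_force: 0.0
```

Emit:
{"op": "play_rows", "data": {
  "targets": [
    {"grip": 140, "linear": [0, 0, 0], "delta_rot": [0, 0, 0]},
    {"grip": 200, "linear": [0, 0, 0], "delta_rot": [0, 0, 0]},
    {"grip": 230, "linear": [0, 0, 0], "delta_rot": [0, 0, 0]},
    {"grip": 230, "linear": [0, 0, 0], "delta_rot": [0, 0, 0]},
    {"grip": 230, "linear": [0, 0, 0], "delta_rot": [0, 0, 0]},
    {"grip": 230, "linear": [0, 0, 0], "delta_rot": [0, 0, 0]}
  ]
}}

```text
time: 8.4
ee_pos: [0.4734, -0.1083, 0.0165]
tcp_rot: [179.9, 0.0, 78.3]
wrist_force: [-0.6, 0.3, 6.4]
opening: 0.023
grasp_force: 39.5
```

Emit:
{"op": "play_rows", "data": {
  "targets": [
    {"grip": 230, "linear": [0, 0, 1], "delta_rot": [0, 0, 0]},
    {"grip": 230, "linear": [0, 0, 4], "delta_rot": [0, 0, 0]},
    {"grip": 230, "linear": [0, 0, 7.5], "delta_rot": [0, 0, 0]},
    {"grip": 230, "linear": [1.5, 2, 10], "delta_rot": [0, 0, 0]},
    {"grip": 230, "linear": [4, 4.8, 10.5], "delta_rot": [0, 0, 0]},
    {"grip": 230, "linear": [7, 8.3, 10.5], "delta_rot": [0, 0, 0]},
    {"grip": 230, "linear": [10, 11.9, 10.5], "delta_rot": [0, 0, 0]},
    {"grip": 230, "linear": [13, 15.4, 10.5], "delta_rot": [0, 0, 0]},
    {"grip": 230, "linear": [15.5, 18.4, 10.5], "delta_rot": [0, 0, 0]},
    {"grip": 230, "linear": [16.7, 19.8, 10.5], "delta_rot": [0, 0, 0]}
  ]
}}

```text
time: 9.4
ee_pos: [0.6409, 0.0926, 0.1201]
tcp_rot: [-180.0, -0.0, 78.4]
wrist_force: [-0.1, -1.0, -1.0]
opening: 0.0225
grasp_force: 39.4
```

Emit:
{"op": "play_rows", "data": {
  "targets": [
    {"grip": 230, "linear": [0, 0, 0], "delta_rot": [0, 0, 0]},
    {"grip": 230, "linear": [0, 0, -2], "delta_rot": [0, 0, 0]},
    {"grip": 230, "linear": [0, 0, -4.5], "delta_rot": [0, 0, 0]},
    {"grip": 230, "linear": [0, 0, -7], "delta_rot": [0, 0, 0]},
    {"grip": 230, "linear": [0, 0, -8.5], "delta_rot": [0, 0, 0]},
    {"grip": 230, "linear": [0, 0, -9.3], "delta_rot": [0, 0, 0]},
    {"grip": 230, "linear": [0, 0, -9.7], "delta_rot": [0, 0, 0]},
    {"grip": 230, "linear": [0, 0, -9.8], "delta_rot": [0, 0, 0]},
    {"grip": 230, "linear": [0, 0, -9.8], "delta_rot": [0, 0, 0]},
    {"grip": 230, "linear": [0, 0, -9.8], "delta_rot": [0, 0, 0]}
  ]
}}

```text
time: 10.4
ee_pos: [0.6401, 0.0899, 0.0233]
tcp_rot: [179.9, -0.0, 78.3]
wrist_force: [0.7, -0.4, -0.9]
opening: 0.0229
grasp_force: 39.5
```

Emit:
{"op": "play_rows", "data": {
  "targets": [
    {"grip": 230, "linear": [0, 0, -0.1], "delta_rot": [0, 0, 0]},
    {"grip": 230, "linear": [0, 0, -0.2], "delta_rot": [0, 0, 0]},
    {"grip": 230, "linear": [0, 0, -0.2], "delta_rot": [0, 0, 0]}
  ]
}}

```text
time: 10.7
ee_pos: [0.64, 0.0899, 0.0216]
tcp_rot: [179.9, -0.0, 78.3]
wrist_force: [-3.0, -0.0, 6.1]
opening: 0.0227
grasp_force: 40.1
```

Emit:
{"op": "play_rows", "data": {
  "targets": [
    {"grip": 170, "linear": [0, 0, 0], "delta_rot": [0, 0, 0]},
    {"grip": 130, "linear": [0, 0, 0], "delta_rot": [0, 0, 0]},
    {"grip": 90, "linear": [0, 0, 0], "delta_rot": [0, 0, 0]},
    {"grip": 90, "linear": [0, 0, 0], "delta_rot": [0, 0, 0]},
    {"grip": 90, "linear": [0, 0, 3], "delta_rot": [0, 0, 0]},
    {"grip": 90, "linear": [0, 0, 7], "delta_rot": [0, 0, 0]},
    {"grip": 90, "linear": [-2, -1, 11], "delta_rot": [0, 0, 0]},
    {"grip": 90, "linear": [-5.5, -2.5, 12], "delta_rot": [0, 0, 0]},
    {"grip": 90, "linear": [-9.5, -4, 12], "delta_rot": [0, 0, 0]},
    {"grip": 90, "linear": [-13, -5.5, 12], "delta_rot": [0, 0, 0]}
  ]
}}

```text
time: 11.7
ee_pos: [0.5082, 0.0344, 0.1407]
tcp_rot: [180.0, -0.0, 78.3]
wrist_force: [0.3, 0.7, -0.8]
opening: 0.0551
grasp_force: 0.0
```

Run:
```python
from h import *
o=bot.get_obs(); print(o["ee_pos"].round(4),o["opening"])
for n in("wrist","side"):
    p=bot.camera(n); save(p,n+"3"); W=world(p)
    for h,c in {85:(.61,-.058),50:(.64,.09),62:(.448,.012),28:(.444,.1695)}.items():
        m=(p["range_z"]>0)&(np.hypot(W[...,0]-c[0],W[...,1]-c[1])<.022)&(abs(W[...,2]-h/1000)<.005)
        Q=W[m]
        if len(Q)>10: print(n,h,len(Q),((Q.min(0)+Q.max(0))/2).round(4),Q.mean(0).round(4))
a=p["color"][60:300,220:460,::-1]; cv2.imwrite("pics/s3c.png",cv2.resize(a,(600,600),interpolation=cv2.INTER_CUBIC))
```

```text
[0.5082 0.0344 0.1407] 0.0551439261222426
wrist 85 378 [ 0.6103 -0.052   0.0839] [ 0.6092 -0.0494  0.084 ]
wrist 50 1426 [0.6401 0.0891 0.0492] [0.6389 0.0894 0.0507]
wrist 62 587 [0.4493 0.0125 0.0609] [0.4506 0.0157 0.0622]
wrist 28 1294 [0.4456 0.1675 0.0272] [0.4463 0.1673 0.0288]
side 85 77 [ 0.6079 -0.0556  0.0831] [ 0.6075 -0.0547  0.0832]
side 50 98 [0.638  0.0905 0.048 ] [0.6378 0.0917 0.0483]
side 62 96 [0.4476 0.0121 0.0598] [0.4473 0.0135 0.0605]
side 28 145 [0.4439 0.1702 0.0265] [0.4437 0.1713 0.0265]
```

View pics/s3c.png

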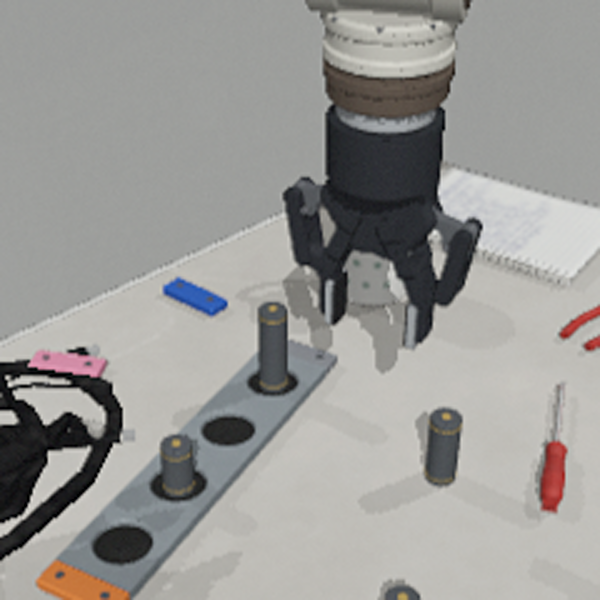

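Post 45 stands in recess b, at crop (178,465). Post 62 is next.

Emit:
{"op": "play_rows", "data": {
  "targets": [
    {"grip": 90, "linear": [-3, -1.2, 0], "delta_rot": [0, 0, 0]},
    {"grip": 90, "linear": [-5.5, -2.2, 0], "delta_rot": [0, 0, 0]},
    {"grip": 90, "linear": [-6.1, -2.4, -1], "delta_rot": [0, 0, 0]},
    {"grip": 90, "linear": [-6.1, -2.4, -3], "delta_rot": [0, 0, 0]},
    {"grip": 90, "linear": [-6.1, -2.4, -6], "delta_rot": [0, 0, 0]},
    {"grip": 90, "linear": [-6.1, -2.4, -9], "delta_rot": [0, 0, 0]},
    {"grip": 90, "linear": [-6.1, -2.4, -11], "delta_rot": [0, 0, 0]},
    {"grip": 90, "linear": [-6.1, -2.4, -11.8], "delta_rot": [0, 0, 0]},
    {"grip": 90, "linear": [-6.1, -2.4, -11.8], "delta_rot": [0, 0, 0]},
    {"grip": 140, "linear": [-6.1, -2.4, -11.8], "delta_rot": [0, 0, 0]}
  ]
}}

```text
time: 12.8
ee_pos: [0.4494, 0.0109, 0.0233]
tcp_rot: [179.9, -0.0, 78.3]
wrist_force: [-0.4, -0.3, 0.6]
opening: 0.042
grasp_force: 0.0
```

Emit:
{"op": "play_rows", "data": {
  "targets": [
    {"grip": 200, "linear": [0, 0, 0], "delta_rot": [0, 0, 0]},
    {"grip": 230, "linear": [0, 0, 0], "delta_rot": [0, 0, 0]},
    {"grip": 230, "linear": [0, 0, 0], "delta_rot": [0, 0, 0]},
    {"grip": 230, "linear": [0, 0, 0], "delta_rot": [0, 0, 0]},
    {"grip": 230, "linear": [0, 0, 0], "delta_rot": [0, 0, 0]},
    {"grip": 230, "linear": [0, 0, 0], "delta_rot": [0, 0, 0]}
  ]
}}

```text
time: 13.4
ee_pos: [0.4495, 0.0109, 0.0236]
tcp_rot: [179.9, -0.0, 78.3]
wrist_force: [-1.0, -0.1, 6.4]
opening: 0.0231
grasp_force: 39.0
```

Emit:
{"op": "play_rows", "data": {
  "targets": [
    {"grip": 230, "linear": [0, 0, 1], "delta_rot": [0, 0, 0]},
    {"grip": 230, "linear": [0, 0, 4], "delta_rot": [0, 0, 0]},
    {"grip": 230, "linear": [0, 0, 7.5], "delta_rot": [0, 0, 0]},
    {"grip": 230, "linear": [1.5, 0, 10], "delta_rot": [0, 0, 0]},
    {"grip": 230, "linear": [4.5, 0.1, 10.5], "delta_rot": [0, 0, 0]},
    {"grip": 230, "linear": [8, 0.2, 10.5], "delta_rot": [0, 0, 0]},
    {"grip": 230, "linear": [12, 0.3, 10.5], "delta_rot": [0, 0, 0]},
    {"grip": 230, "linear": [15.5, 0.4, 10.5], "delta_rot": [0, 0, 0]},
    {"grip": 230, "linear": [17.6, 0.5, 10.5], "delta_rot": [0, 0, 0]},
    {"grip": 230, "linear": [17.6, 0.5, 10.5], "delta_rot": [0, 0, 0]}
  ]
}}

```text
time: 14.4
ee_pos: [0.6263, 0.0159, 0.1265]
tcp_rot: [-180.0, 0.0, 78.3]
wrist_force: [-1.1, -0.2, -1.2]
opening: 0.0232
grasp_force: 39.8
```

Emit:
{"op": "play_rows", "data": {
  "targets": [
    {"grip": 230, "linear": [0, 0, -1], "delta_rot": [0, 0, 0]},
    {"grip": 230, "linear": [0, 0, -3], "delta_rot": [0, 0, 0]},
    {"grip": 230, "linear": [0, 0, -5.5], "delta_rot": [0, 0, 0]},
    {"grip": 230, "linear": [0, 0, -7.5], "delta_rot": [0, 0, 0]},
    {"grip": 230, "linear": [0, 0, -8.8], "delta_rot": [0, 0, 0]},
    {"grip": 230, "linear": [0, 0, -9.5], "delta_rot": [0, 0, 0]},
    {"grip": 230, "linear": [0, 0, -9.8], "delta_rot": [0, 0, 0]},
    {"grip": 230, "linear": [0, 0, -10], "delta_rot": [0, 0, 0]},
    {"grip": 230, "linear": [0, 0, -10], "delta_rot": [0, 0, 0]},
    {"grip": 230, "linear": [0, 0, -10], "delta_rot": [0, 0, 0]}
  ]
}}

```text
time: 15.4
ee_pos: [0.6251, 0.0159, 0.0287]
tcp_rot: [179.9, -0.0, 78.3]
wrist_force: [-3.0, -0.2, 5.5]
opening: 0.0231
grasp_force: 40.0
```

Emit:
{"op": "play_rows", "data": {
  "targets": [
    {"grip": 170, "linear": [0, 0, 0], "delta_rot": [0, 0, 0]},
    {"grip": 130, "linear": [0, 0, 0], "delta_rot": [0, 0, 0]},
    {"grip": 90, "linear": [0, 0, 0], "delta_rot": [0, 0, 0]},
    {"grip": 90, "linear": [0, 0, 0], "delta_rot": [0, 0, 0]},
    {"grip": 90, "linear": [0, 0, 3], "delta_rot": [0, 0, 0]},
    {"grip": 90, "linear": [0, 0, 7], "delta_rot": [0, 0, 0]},
    {"grip": 90, "linear": [-2, 1.7, 9], "delta_rot": [0, 0, 0]},
    {"grip": 90, "linear": [-5, 4.3, 10], "delta_rot": [0, 0, 0]},
    {"grip": 90, "linear": [-8.5, 7.2, 10], "delta_rot": [0, 0, 0]},
    {"grip": 90, "linear": [-12, 10.2, 10], "delta_rot": [0, 0, 0]}
  ]
}}

```text
time: 16.4
ee_pos: [0.5036, 0.1185, 0.1276]
tcp_rot: [180.0, -0.0, 78.3]
wrist_force: [0.7, 0.4, 0.6]
opening: 0.0551
grasp_force: 0.0
```

Emit:
{"op": "play_rows", "data": {
  "targets": [
    {"grip": 90, "linear": [-3, 2.5, 0], "delta_rot": [0, 0, 0]},
    {"grip": 90, "linear": [-5.9, 5, 0], "delta_rot": [0, 0, 0]},
    {"grip": 90, "linear": [-5.9, 5, 0], "delta_rot": [0, 0, 0]}
  ]
}}

```text
time: 16.7
ee_pos: [0.4431, 0.1699, 0.1278]
tcp_rot: [-180.0, -0.0, 78.5]
wrist_force: [1.4, 0.7, -0.2]
opening: 0.055
grasp_force: 0.0
```

Run:
```python
from h import *
o=bot.get_obs(); print(o["ee_pos"].round(4),o["opening"])
for n in("wrist","side"):
    p=bot.camera(n); save(p,n+"4"); W=world(p)
    for h,c in {85:(.61,-.058),50:(.64,.09),67:(.625,.016),28:(.444,.1695)}.items():
        m=(p["range_z"]>0)&(np.hypot(W[...,0]-c[0],W[...,1]-c[1])<.022)&(abs(W[...,2]-h/1000)<.005)
        Q=W[m]
        if len(Q)>10: print(n,h,len(Q),((Q.min(0)+Q.max(0))/2).round(4),Q.mean(0).round(4))
```

```text
[0.4431 0.1699 0.1278] 0.05502542876280017
wrist 50 1123 [0.6397 0.0897 0.0491] [0.6382 0.091  0.0503]
wrist 67 1031 [0.625  0.0165 0.0659] [0.6236 0.0181 0.0671]
wrist 28 927 [0.4456 0.1684 0.0273] [0.4457 0.1692 0.0288]
side 85 75 [ 0.6083 -0.0555  0.0829] [ 0.6076 -0.0544  0.0835]
side 50 98 [0.6383 0.0904 0.0483] [0.6379 0.092  0.0485]
side 67 87 [0.6232 0.017  0.065 ] [0.6227 0.0184 0.0654]
side 28 139 [0.4438 0.1698 0.0262] [0.4437 0.1709 0.0265]
```

View pics/wrist4.png

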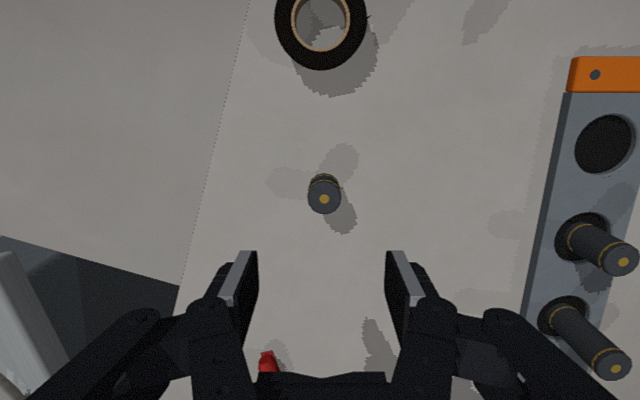

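Posts 45 and 62 are seated. Post 28 shows at (323,195), centred between the fingers, and the tape roll is clear of the grasp. I'll grasp it low.

Emit:
{"op": "play_rows", "data": {
  "targets": [
    {"grip": 90, "linear": [0, 0, -2], "delta_rot": [0, 0, 0]},
    {"grip": 90, "linear": [0, 0, -5], "delta_rot": [0, 0, 0]},
    {"grip": 90, "linear": [0, 0, -8], "delta_rot": [0, 0, 0]},
    {"grip": 90, "linear": [0, 0, -10], "delta_rot": [0, 0, 0]},
    {"grip": 90, "linear": [0, 0, -11.2], "delta_rot": [0, 0, 0]},
    {"grip": 90, "linear": [0, 0, -11.8], "delta_rot": [0, 0, 0]},
    {"grip": 90, "linear": [0, 0, -11.8], "delta_rot": [0, 0, 0]},
    {"grip": 140, "linear": [0, 0, -11.8], "delta_rot": [0, 0, 0]},
    {"grip": 180, "linear": [0, 0, -11.8], "delta_rot": [0, 0, 0]},
    {"grip": 230, "linear": [0, 0, -11.8], "delta_rot": [0, 0, 0]}
  ]
}}

```text
time: 17.8
ee_pos: [0.4463, 0.1681, 0.0105]
tcp_rot: [179.9, -0.1, 78.3]
wrist_force: [0.7, -0.8, 4.6]
opening: 0.0223
grasp_force: 39.1
```

Emit:
{"op": "play_rows", "data": {
  "targets": [
    {"grip": 230, "linear": [0, 0, 0], "delta_rot": [0, 0, 0]},
    {"grip": 230, "linear": [0, 0, 0], "delta_rot": [0, 0, 0]},
    {"grip": 230, "linear": [0, 0, 0], "delta_rot": [0, 0, 0]},
    {"grip": 230, "linear": [0, 0, 0], "delta_rot": [0, 0, 0]}
  ]
}}

```text
time: 18.2
ee_pos: [0.4463, 0.1681, 0.0105]
tcp_rot: [179.9, -0.1, 78.3]
wrist_force: [-0.9, -1.2, 6.1]
opening: 0.0222
grasp_force: 39.1
```

Emit:
{"op": "play_rows", "data": {
  "targets": [
    {"grip": 230, "linear": [0, 0, 1], "delta_rot": [0, 0, 0]},
    {"grip": 230, "linear": [0, 0, 4], "delta_rot": [0, 0, 0]},
    {"grip": 230, "linear": [1.5, 0, 7], "delta_rot": [0, 0, 0]},
    {"grip": 230, "linear": [4.5, -0.1, 8], "delta_rot": [0, 0, 0]},
    {"grip": 230, "linear": [8, -0.2, 8], "delta_rot": [0, 0, 0]},
    {"grip": 230, "linear": [12, -0.3, 8], "delta_rot": [0, 0, 0]},
    {"grip": 230, "linear": [16, -0.4, 8], "delta_rot": [0, 0, 0]},
    {"grip": 230, "linear": [19.5, -0.5, 8], "delta_rot": [0, 0, 0]},
    {"grip": 230, "linear": [20.9, -0.6, 8], "delta_rot": [0, 0, 0]},
    {"grip": 230, "linear": [20.9, -0.6, 8], "delta_rot": [0, 0, 0]}
  ]
}}

```text
time: 19.2
ee_pos: [0.6559, 0.1615, 0.0888]
tcp_rot: [-180.0, 0.0, 78.3]
wrist_force: [-1.1, 0.1, -0.3]
opening: 0.0222
grasp_force: 39.4
```

Emit:
{"op": "play_rows", "data": {
  "targets": [
    {"grip": 230, "linear": [0, 0, -0.5], "delta_rot": [0, 0, 0]},
    {"grip": 230, "linear": [0, 0, -2], "delta_rot": [0, 0, 0]},
    {"grip": 230, "linear": [0, 0, -4], "delta_rot": [0, 0, 0]},
    {"grip": 230, "linear": [0, 0, -5.5], "delta_rot": [0, 0, 0]},
    {"grip": 230, "linear": [0, 0, -6.5], "delta_rot": [0, 0, 0]},
    {"grip": 230, "linear": [0, 0, -7], "delta_rot": [0, 0, 0]},
    {"grip": 230, "linear": [0, 0, -7.3], "delta_rot": [0, 0, 0]},
    {"grip": 230, "linear": [0, 0, -7.4], "delta_rot": [0, 0, 0]},
    {"grip": 230, "linear": [0, 0, -7.4], "delta_rot": [0, 0, 0]},
    {"grip": 230, "linear": [0, 0, -7.4], "delta_rot": [0, 0, 0]}
  ]
}}

```text
time: 20.2
ee_pos: [0.655, 0.1619, 0.0159]
tcp_rot: [179.9, -0.0, 78.3]
wrist_force: [-0.2, 0.1, -0.4]
opening: 0.0226
grasp_force: 39.4
```

Emit:
{"op": "play_rows", "data": {
  "targets": [
    {"grip": 230, "linear": [0, 0, -0.1], "delta_rot": [0, 0, 0]},
    {"grip": 230, "linear": [0, 0, -0.1], "delta_rot": [0, 0, 0]},
    {"grip": 230, "linear": [0, 0, -0.1], "delta_rot": [0, 0, 0]}
  ]
}}

```text
time: 20.5
ee_pos: [0.6551, 0.1619, 0.0156]
tcp_rot: [179.9, -0.0, 78.3]
wrist_force: [-1.8, 0.8, 5.8]
opening: 0.0225
grasp_force: 39.9
```

Contact came at the expected height. I'll release, retreat and check.

Emit:
{"op": "play_rows", "data": {
  "targets": [
    {"grip": 170, "linear": [0, 0, 0], "delta_rot": [0, 0, 0]},
    {"grip": 130, "linear": [0, 0, 0], "delta_rot": [0, 0, 0]},
    {"grip": 90, "linear": [0, 0, 0], "delta_rot": [0, 0, 0]},
    {"grip": 90, "linear": [0, 0, 0], "delta_rot": [0, 0, 0]},
    {"grip": 90, "linear": [0, 0, 3], "delta_rot": [0, 0, 0]},
    {"grip": 90, "linear": [0, 0, 7], "delta_rot": [0, 0, 0]},
    {"grip": 90, "linear": [0, 0, 11], "delta_rot": [0, 0, 0]},
    {"grip": 90, "linear": [-5, 0, 14], "delta_rot": [0, 0, 0]},
    {"grip": 90, "linear": [-10, 0, 16], "delta_rot": [0, 0, 0]},
    {"grip": 90, "linear": [-14, 0, 16], "delta_rot": [0, 0, 0]}
  ]
}}

```text
time: 21.5
ee_pos: [0.5156, 0.162, 0.1763]
tcp_rot: [179.8, -0.1, 78.3]
wrist_force: [-0.4, 1.2, 1.1]
opening: 0.0551
grasp_force: 0.0
```

Emit:
{"op": "play_rows", "data": {
  "targets": [
    {"grip": 90, "linear": [-5, 0, 0], "delta_rot": [0, 0, 0]},
    {"grip": 90, "linear": [-10, 0, 0], "delta_rot": [0, 0, 0]},
    {"grip": 90, "linear": [-15, 0, 0], "delta_rot": [0, 0, 0]},
    {"grip": 90, "linear": [-15, 0, 0], "delta_rot": [0, 0, 0]}
  ]
}}

```text
time: 21.9
ee_pos: [0.3617, 0.1614, 0.1751]
tcp_rot: [180.0, -0.1, 78.4]
wrist_force: [1.0, 0.5, -0.6]
opening: 0.0553
grasp_force: 0.0
```

Run:
```python
from h import *
o=bot.get_obs(); print(o["ee_pos"].round(4),o["time"])
for n in("top","side"):
    p=bot.camera(n); W=world(p)
    for h,c in {85:(.61,-.058),67:(.625,.016),50:(.64,.09),33:(.655,.162)}.items():
        m=(p["range_z"]>0)&(np.hypot(W[...,0]-c[0],W[...,1]-c[1])<.022)&(abs(W[...,2]-h/1000)<.005)
        Q=W[m]
        if len(Q)>10: print(n,h,len(Q),((Q.min(0)+Q.max(0))/2).round(4),Q.mean(0).round(4))
a=p["color"][60:300,220:460,::-1]; cv2.imwrite("pics/s5c.png",cv2.resize(a,(600,600),interpolation=cv2.INTER_CUBIC))
```

```text
[0.3617 0.1614 0.1751] 21.9
top 85 78 [ 0.6087 -0.0582  0.0849] [ 0.6087 -0.058   0.0844]
top 67 70 [0.6237 0.0155 0.0664] [0.624  0.0157 0.0665]
top 50 73 [0.6383 0.0891 0.0493] [0.6392 0.0893 0.0491]
top 33 62 [0.6534 0.1611 0.033 ] [0.6543 0.1609 0.0323]
side 85 75 [ 0.6082 -0.0561  0.0829] [ 0.6079 -0.0549  0.0832]
side 67 86 [0.6236 0.0167 0.065 ] [0.6233 0.0181 0.0652]
side 50 93 [0.6383 0.0905 0.0482] [0.6379 0.0915 0.0483]
side 33 119 [0.6539 0.1634 0.0312] [0.6532 0.1648 0.0315]
```

View pics/s5c.png

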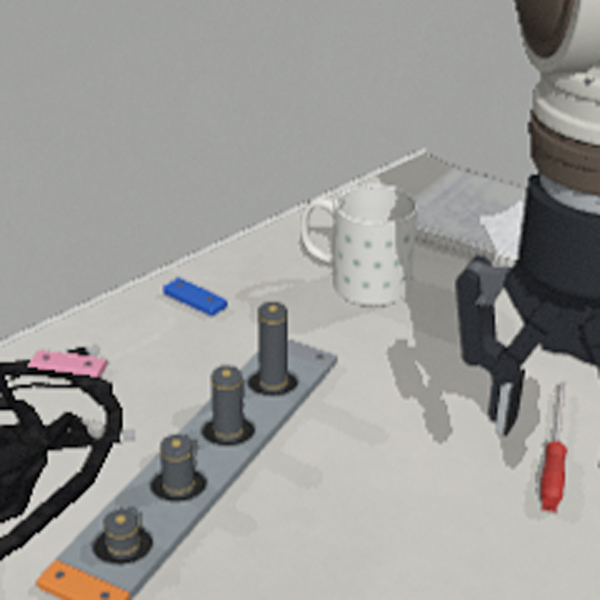

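All four posts stand upright in their recesses, with the heights rising from the orange end at crop (85,585) to the grey end. The mug at (375,245) has not moved and the gripper is clear.

```bash
python3 -c "
from workcell import bot
print(bot.job_done())"
```

```text
the job is handed in; nothing more can be done
None
```

I put all four posts back upright in the rack, shortest at the orange end and tallest at the grey end, left the mug where it was, and handed the job in at about 22 s.

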